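# Lock the abrasion tester's turntable

## Task

Lock the abrasion tester's turntable for a specimen change: turn it with the fingertips, pushing on the lugs of its ring clamp, until the slot in the steel disc under the specimen faces the lock bar, then push the lock bar (rubber pad at its outer end) fully home into the slot. Only push: do not grip the lugs or the bar. Leave the knurled nut in the middle untouched and every loose thing where it lies.

Things in the scene. Friction and masses are not known exactly. Their poses are not given: they have to be found in the camera images.
- tester: Abrasion tester, a grey bench machine fixed on the table. Origin on the table top under the turntable's vertical axis; own x from its front panel to its rear, y to its left, z up. Level deck 130 mm above the table: x -115 to 200, y -200 to 160 mm; sloping front panel out to x -165. Rear: swung-back wheel arms at x 140 to 290, y within 85 mm, 330 mm high; post at x 165, y 120, 60 mm above the deck.
- spindle (a point): Point on the turntable's vertical axis, 144 mm above the table, level with the top of the lock disc. The turntable carries the specimen platform and steel ring clamp (110 mm across, top 155 mm above the table). It turns both ways without stops, needs about 2 N of push at the lugs and stays where it is left. In its middle a knurled brass nut to leave alone, 28 mm across, 14 mm tall with a stud to 175 mm above the table.
- slot (a point): Middle of the one slot in the lock disc, 65 mm from the axis, 140 mm above the table; turns with the turntable. The lock disc is the plain steel disc under the specimen platform, 150 mm across, 8 mm thick (136 to 144 mm above the table). The radial slot is 14 mm wide, 21 mm deep from the rim, its mouth flared to 22 mm. The clamp's lugs stand opposite it.
- lock_point (a point): Fixed point of the tester on the lock bar's centre line, 65 mm from the axis, 140 mm above the table: the slot must come here for the bar to enter. The bar's tapered nose (4 mm wide at the tip, 12 mm behind) draws the slot the last few millimetres into line (up to about 6 mm).
- lug_a (a point): One of the ring clamp's two upright steel lugs, on the turntable's side opposite the slot. The point is its centre, 156 mm above the table, 63.5 mm from the axis. 19 mm long along the radius, 4 mm thick, 22 mm tall (145 to 167 mm above the table). It is the clockwise one (seen from above). Pushing a lug's outer face sideways turns the turntable.
- lug_b (a point): The other lug, same size and height, the anticlockwise one. The lugs stand 6 mm either side of the middle of the pair, which is 16 mm wide over all, with an 8 mm gap crossed by the clamp's screw.
- turntable (a joint): Turn of the turntable in rad, anticlockwise seen from above: 0 or 2 pi when the slot faces the lock bar.
- lock_bar (a joint): Travel of the lock bar in m: 0 fully drawn out (nose 6 mm clear of the disc's rim), 0.025 fully home, its nose in the slot. It slides along the tester's own +y towards the turntable's axis, needs about 3 to 4 N and stays where it is left. A wrongly turned disc stops it at about 0.006.
- pad_face (a point): Centre of the outer face of the lock bar's rubber thumb pad, 150.5 mm above the table; 158 mm from the axis, on the tester's -y side, when the bar is out, and moves with the bar. The pad is upright, 26 mm wide, 28 mm tall (136 to 164 mm above the table), 8 mm thick with the steel tab behind it. There are 40 mm of free deck beyond it for the fingertips.
- guide (a point): Middle of the top of the guide block that the bar runs through, 148 mm above the table: a steel block 40 x 40 mm, 84 to 124 mm from the axis; its screw heads reach 151 mm.
- spare_wheel: Bystander: flat sand-coloured abrasive wheel, 52 mm across, 12.7 mm thick, lying on the tester's deck behind the lock bar; origin at the centre of its underside.
- weight_small: Bystander: steel disc weight, 42 mm across, 22 mm tall, lying on the deck in front of the lock bar; origin at the centre of its underside.
- weight_large: Bystander: steel disc weight, 52 mm across, 30 mm tall, lying on the deck's front left; origin at the centre of its underside.
- jar: Bystander: amber jar, 64 mm across, 75 mm tall, on the table right of the tester; origin at the centre of its underside.
- wheel_brush: Bystander: wooden-handled brush, 170 mm long, on the table right of the tester; origin under its middle.
- screwdriver: Bystander: screwdriver, 190 mm long, on the table left of the tester; origin under its middle.
- specimen_tray: Bystander: open white tray, 150 x 130 x 35 mm, on the table left of the tester; origin at the centre of its underside.
- sample_box: Bystander: cardboard box, 100 x 140 x 60 mm, on the table right of the robot; origin at the centre of its underside.

How it is judged (in metres and radians):
On the way:
1. the slot in the lock disc is turned to face the lock bar, the bar not yet in it (horizontal distance between slot and lock_point below 0.009 m and value of joint lock_bar below 0.012 m), for 0.1 s.
At the end, for the whole second after the job is handed in: The lock bar is pushed home (at least 22 of its 25 mm) with its nose in the disc's slot, the slot within 3 mm of the lock point, and the bar at rest (value of joint lock_bar above 0.022 m and horizontal distance between slot and lock_point below 0.003 m and velocity of joint lock_bar below 0.005 m/s); the robot touches nothing.
It fails at once if the ring clamp is gripped: the fingers press both lugs at once (contact force between the fingers and turntable_c14 above 1 N and contact force between the fingers and turntable_c15 above 1 N).
It fails at once if the lock bar is gripped: the fingers press the rubber pad and the steel tab behind it at once (contact force between the fingers and lock_bar_c2 above 1 N and contact force between the fingers and lock_bar_c1 above 1 N).
It fails at once if the knurled nut is touched (contact force between any of the fingers, the arm and turntable_c16 above 1 N or contact force between any of the fingers, the arm and turntable_c17 above 1 N).
It fails at once if a loose bystander is lifted, carried or shifted by more than 20 mm (distance of any of spare_wheel, weight_small, weight_large, jar, wheel_brush, screwdriver, specimen_tray, sample_box from where it was at the start of the episode above 0.02 m).
It also fails if it takes over 48 s, if anything falls off the work surface, if the arm or the gripper's body presses on something with over 40 N, if the wrist force passes 120 N, or if a joint passes its speed limit or range.

## Robot

A 6-joint arm with a two-finger parallel gripper is mounted at the origin on the work surface. World frame = base frame: x ahead of the robot, y to its left, z up, the work surface at z = 0. Lengths are in mm, angles in rad, forces in N, time in s.
With the tool pointing down it reaches from about 300 to 775 mm from the base axis. Payload 14.6 kg.
Tool frame: the origin (TCP) lies midway between the tips of the shut fingers; the grasp point (between the pads) lies 19 mm behind it; z points along the fingers, y is the line along which they close (so a half turn about z gives the same grasp; the last joint's range is limited). The gripper opens to 94 mm and grips with 3 to 60 N. Pads are 16 mm wide; open, the fingers measure 119 mm over their backs; the gripper's body (75 mm by 177 mm) begins 78 mm behind the grasp point.
Start: joints at [1.121, 0.3, 1.521, -0, 1.321, -0.067], TCP at [205.432, 510.183, 205.446] pointing down, gripper open.
Joint ranges: [-3.03, 3.03], [-0.79, 2.21], [0.23, 2.52], [-1.04, 4.18], [0, 3.07], [-2.55, 2.55]. Speed limits (rad/s): [2.22, 2.22, 2.57, 3.14, 3.14, 3.14].

## Interface

Orientations are given as a rotation vector (axis times angle).
In Python, from station import manip gives the robot as it stands.
- The arm moves only by the shell command python3 -m crank 'ROWS' [FORCE]. ROWS is JSON, one flat list of numbers, 7 for each row, row after row: the finger opening in mm, from 0 to 94, then the shift along the tool's x, y, z in mm, then the turn, a rotation vector about the tool's x, y, z in rad. A call has 1 to 5 rows; each row shifts and turns the commanded pose from where the row before left it, along the tool's axes as they then stand; what a row does not reach is not made up. A row lasts 1/10 s, in which the tool goes at most 50 mm and 8.59 degrees, less where a joint would pass 70% of its speed; a pose out of reach is approached as far as the arm can. A call with a gripper value outside its range is refused whole. The fingers move at their own pace and stop on an object; FORCE is the grip in N (left out, the last holds). Time passes only in rows, so rows that do not move let the fingers close. It gives the time, the measured TCP pose, the force, the opening and the grip force at its end, in the units of the state.
- manip.sense(): the state, without advancing time (a new reading comes with each control period).
- manip.grab_frame(name): name is "scene" or "side" or "wrist"; returns the picture (400x640x3 uint8, red, green, blue); there is no depth.
- manip.get_calibration(name): a dict with "camera_matrix" (3x3 intrinsics, pixels), "distortion" ([k1, k2, p1, p2, k3] as OpenCV has them; the pictures are not rectified), "view" (4x4, takes a point from world to camera coordinates). Camera axes: x right, y down, z forward; pixel columns grow to the right and rows downward; lengths in mm; the calibration is good to about 2 mm. A picture is of the moment at which its call begins: read the wrist's pose just before it. get_calibration takes no time and is no camera call; for the wrist camera it gives the pose at the moment of the call.
- manip.job_done(): hands the job in; it is judged then, once.
The state is a dict: "time_s": time; "joints": joint angles; "qvel": joint speeds; "joint_efforts": joint torques, N m; "eef_pos": TCP position; "eef_rot": TCP orientation; "force": force on the tool from outside, world axes, zero at the start; "moment": the same for the moment, N m; "opening": finger opening in mm; "grip_force": force on a finger pad.
Only numpy, scipy, OpenCV 4.12 (cv2) and the standard library are available. Lean on these libraries where they do the work, as an engineer would, in place of code of your own. Each camera call takes 0.05 s, during which the arm holds its last target. There are 200 camera calls.

## Working session

There is one attempt and no reset: what is moved stays moved. The work goes in short steps, Python scripts to look and compute and a shell command to move; the robot and the scene stay as the last step left them, time stands still between calls to the robot, and variables do not carry over. Pictures are saved under pics/ and viewed, at most 10 in all, crops included, and the job is handed in when it is done.

```bash
mkdir -p pics; ls; python3 - <<'E'
from station import manip
import cv2
for n in ("scene","side"):
    im=manip.grab_frame(n); cv2.imwrite(f"pics/{n}0.png",im[:,:,::-1])
    c=manip.get_calibration(n); print(n,c)
print(manip.sense())
E
```

```text
pics
scene {'camera_matrix': array([[503.42445977,   0.        , 316.50026088],
       [  0.        , 503.42445977, 201.41271794],
       [  0.        ,   0.        ,   1.        ]]), 'distortion': array([-0.09764628,  0.        ,  0.        ,  0.        ,  0.        ]), 'view': array([[-3.90474941e-01,  9.20491371e-01,  1.49985554e-02,
         1.83961524e+02],
       [ 6.98182348e-01,  3.06711359e-01, -6.46892225e-01,
        -2.79013976e+02],
       [-6.00058939e-01, -2.42123477e-01, -7.62433926e-01,
         1.82221535e+03],
       [ 0.00000000e+00,  0.00000000e+00,  0.00000000e+00,
         1.00000000e+00]])}
side {'camera_matrix': array([[410.36183457,   0.        , 316.64428849],
       [  0.        , 410.36183457, 206.03874794],
       [  0.        ,   0.        ,   1.        ]]), 'distortion': array([-0.05985541,  0.        ,  0.        ,  0.        ,  0.        ]), 'view': array([[-9.91938058e-01, -1.26288049e-01,  1.04984635e-02,
         4.92558995e+02],
       [-7.30144550e-02,  5.01848963e-01, -8.61868034e-01,
         1.36190459e+02],
       [ 1.03574990e-01, -8.55686243e-01, -5.07023939e-01,
         1.51087028e+03],
       [ 0.00000000e+00,  0.00000000e+00,  0.00000000e+00,
         1.00000000e+00]])}
{'time_s': 0.1, 'joints': array([ 1.12140321e+00,  3.00390284e-01,  1.52146538e+00,  1.21488219e-05,
        1.32070292e+00, -6.65981298e-02]), 'qvel': array([ 5.14717900e-04, -7.97451955e-04, -2.53720774e-03,  2.00354336e-03,
        9.62854804e-06,  6.22146058e-04]), 'joint_efforts': array([ 9.26609246e-04, -5.32640219e+01, -3.53290451e+01,  7.10254395e-02,
        2.34098959e-02, -5.10548080e-05]), 'eef_pos': array([205.33877404, 510.00085933, 204.97960746]), 'eef_rot': array([-5.97584024e-01, -3.08397076e+00,  1.46221830e-03]), 'force': array([ 0.57277905, -0.46221608, -0.46685637]), 'moment': array([ 0.01396826, -0.02895225,  0.0129416 ]), 'grip_force': 0.0, 'opening': 94.03316857399966}
```

View pics/scene0.png

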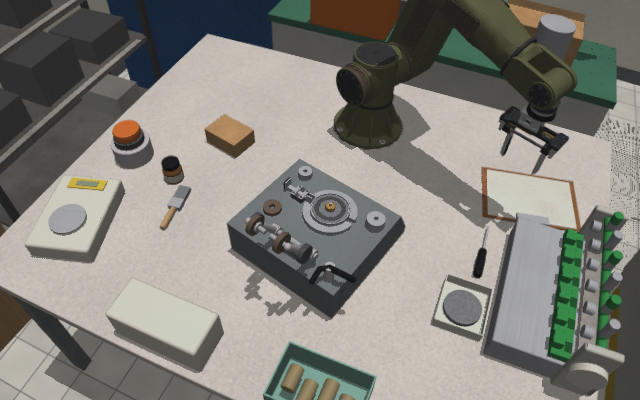

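View pics/side0.png

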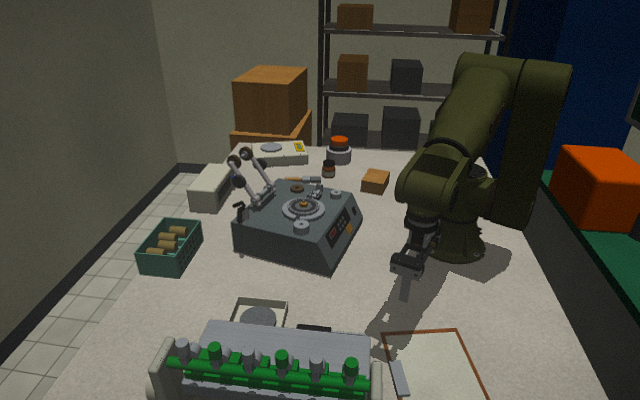

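The scene view shows the tester with its turntable at about (330,208), the nut at (329,206) and the lock bar at about (297,188). The side view shows the turntable at about (304,208). I'll enlarge the scene view next.

```bash
cat > h.py <<'E'
import numpy as np, cv2
from station import manip
def on_z(n,uv,z,c=None):
    c=c or manip.get_calibration(n); V=c["view"]; R,t=V[:3,:3],V[:3,3]
    p=cv2.undistortPoints(np.array(uv,float).reshape(-1,1,2),c["camera_matrix"],c["distortion"])[:,0]
    d=np.c_[p,np.ones(len(p))]@R; o=-R.T@t; z=np.broadcast_to(z,len(p))
    return o+d*((z-o[2])/d[:,2])[:,None]
def proj(P,c):
    V=c["view"]; return cv2.projectPoints(np.array(P,float).reshape(-1,3),cv2.Rodrigues(V[:3,:3])[0],V[:3,3],c["camera_matrix"],c["distortion"])[0][:,0]
E
python3 - <<'E'
import cv2
a=cv2.imread("pics/scene0.png")[155:255,270:403]
cv2.imwrite("pics/sc_crop.png",cv2.resize(a,None,fx=6,fy=6,interpolation=cv2.INTER_CUBIC))
E
```

```text
(no output)
```

View pics/sc_crop.png

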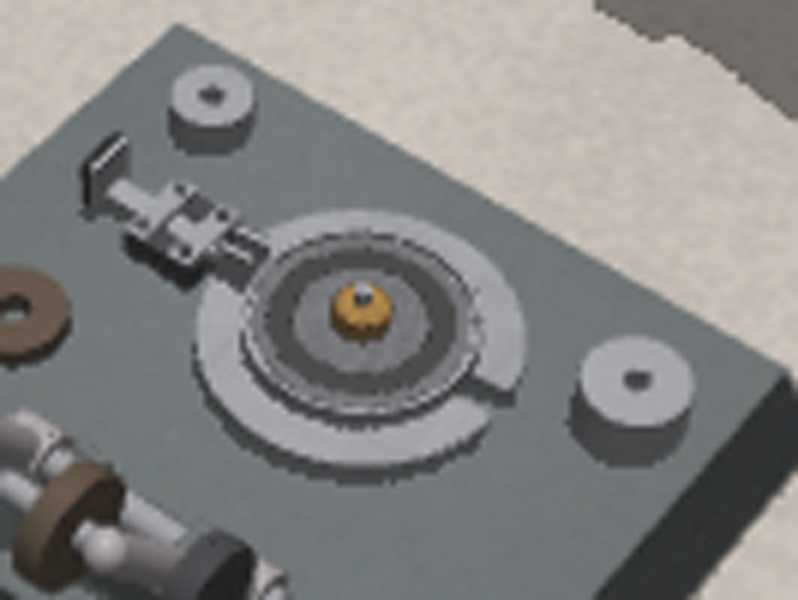

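The crop shows the slot mouth at (490,392), the lugs at about (245,250), the pad at (105,165), the disc centre at about (360,338), and the deck's front corners at (178,25) and (790,370).

```bash
python3 - <<'E'
from h import *
f=lambda x,y:(270+x/6-0.4,155+y/6-0.4)
uv=[f(178,25),f(790,372),f(194,335),f(527,332),f(360,208),f(358,468),f(490,395),f(248,255),f(105,165),f(363,288),f(350,415),f(210,95),f(637,380),f(15,310),f(190,222)]
z=[130,130,144,144,144,144,140,160,150.5,175,144,152,160,142.7,148]
P=on_z("scene",uv,z)
for n,p in zip("cornR cornL dL dR dT dB slot lugs pad stud x wsm wlg spare guide".split(),P):print(n,p.round(1))
c=cv2.fitEllipse
A,B=P[0],P[1];print(np.linalg.norm(B-A)); ey=(B-A)/np.linalg.norm(B-A); ex=np.array([ey[1],-ey[0],0]); 
print("yaw",np.degrees(np.arctan2(ex[1],ex[0])))
O=A+115*ex+200*ey; print("origin by corners",O, "by stud",P[9])
for n,p in zip("cornR cornL dL dR dT dB slot lugs pad stud x wsm wlg spare guide".split(),P):print(n,((p-O)@ex).round(1),((p-O)@ey).round(1))
E
```

```text
cornR [378.6 -97.9 130. ]
cornL [469.8 250.6 130. ]
dL [569.8  -3.6 144. ]
dR [507.3 134.6 144. ]
dT [467.8  36.5 144. ]
dB [609.8  93.  144. ]
slot [545.3 131.  140. ]
lugs [528.6   5.2 160. ]
pad [496.7 -82.3 150.5]
stud [537.8  65.  175. ]
x [583.9  78.7 144. ]
wsm [436.  -54.8 152. ]
wlg [526.4 192.2 160. ]
spare [588.3 -85.  142.7]
guide [511.3 -31.7 148. ]
360.2714227120718
yaw -14.671535731783145
origin by corners [540.47709776  66.41186629 130.        ] by stud [537.75900366  65.04874125 175.        ]
cornR -115.0 -200.0
cornL -115.0 160.3
dL 46.1 -60.3
dR -49.4 57.5
dT -62.7 -47.3
dB 60.3 43.2
slot -11.7 63.7
lugs 4.1 -62.2
pad -4.7 -155.0
stud -2.3 -2.0
x 38.9 22.8
wsm -70.4 -143.8
wlg -45.5 118.1
spare 84.6 -134.4
guide -3.4 -102.3
```

```bash
cat >> h.py <<'E'
from scipy.spatial.transform import Rotation as R_
C=np.array([538.5,65.5]); YAW=-14.7
def goto(x,y,z,yaw):  # yaw = world angle (deg) of tool y, tool pointing down
    s=manip.sense(); R=R_.from_rotvec(s["eef_rot"])
    a=np.radians(yaw); ty=np.array([np.cos(a),np.sin(a),0]); tz=np.array([0,0,-1.]); T=R_.from_matrix(np.c_[np.cross(ty,tz),ty,tz])
    print("t",round(s["time_s"],2),"pos",s["eef_pos"].round(1),"shift",R.inv().apply(np.array([x,y,z])-s["eef_pos"]).round(1),"turn",(R.inv()*T).as_rotvec().round(3),"F",s["force"].round(1))
E
python3 -m crank '[0,-26,-17,-4,0,0,0, 0,-26,-17,-4,0,0,0, 0,-26,-17,-4,0,0,0, 0,-26,-17,-4,0,0,0, 0,-26,-17,-4,0,0,0]'
python3 -m crank '[0,-26,-17,-2,0,0,0, 0,-26,-17,-2,0,0,0, 0,-26,-17,-2,0,0,0, 0,-26,-17,-2,0,0,0, 0,-26,-17,-2,0,0,0]'
python3 -c "from h import *; goto(557.8,-5.5,230,82.8)"
```

```text
time_s: 0.6
eef_pos: [294.7, 381.6, 225.4]
eef_rot: [-0.597, -3.084, 0.001]
force: [0.7, 0.3, -1.0]
opening: 57.3
grip_force: 0.0
time_s: 1.1
eef_pos: [383.6, 254.2, 235.4]
eef_rot: [-0.597, -3.084, 0.0]
force: [0.6, 0.5, -0.5]
opening: 17.0
grip_force: 0.0
t 1.1 pos [383.6 254.2 235.4] shift [-258.6 -175.8    5.4] turn [-0.    -0.    -0.257] F [ 0.6  0.5 -0.5]
```

```bash
python3 -m crank '[0,-26,-18,0,0,0,0, 0,-26,-18,0,0,0,0, 0,-26,-18,0,0,0,0, 0,-26,-18,0,0,0,0, 0,-26,-18,0,0,0,0]' >/dev/null
python3 -m crank '[0,-26,-18,0,0,0,0, 0,-26,-18,0,0,0,0, 0,-26,-18,0,0,0,0, 0,-26,-17,0,0,0,0, 0,-25,-15,0,0,0,0]'
python3 -m crank '[0,0,0,0,0,0,-0.128, 0,0,0,0,0,0,-0.128, 0,0,0,0,0,0,0]' >/dev/null
python3 - <<'E'
from h import *
goto(557.8,-5.5,230,82.8)
c=manip.get_calibration("wrist"); im=manip.grab_frame("wrist"); cv2.imwrite("pics/w1.png",im[:,:,::-1])
import pickle; pickle.dump(c,open("w1.pkl","wb"))
E
```

```text
time_s: 2.1
eef_pos: [558.1, -5.9, 235.1]
eef_rot: [-0.598, -3.084, 0.0]
force: [-0.4, 0.3, 0.3]
opening: 0.5
grip_force: 0.0
t 2.4 pos [557.5  -4.8 235. ] shift [-0.3 -0.7  5. ] turn [-0.    -0.001  0.001] F [ 0.6 -0.5  0. ]
```

View pics/w1.png

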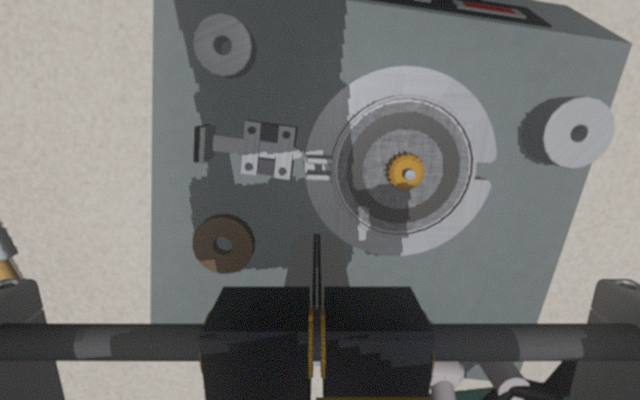

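The wrist view shows the disc spanning (306..496, 66..254), the slot at (485,170), the lugs at (318,156) and (318,175), the pad at (197,144), the nut at (406,172), and the closed fingertips at about (317,237).

```bash
python3 - <<'E'
from h import *
import pickle; c=pickle.load(open("w1.pkl","rb"))
N="dL dR dT dB slot lug1 lug2 pad guide stud gA gB gC gD".split()
P=on_z("w",[(306,160),(496,160),(401,66),(401,254),(485,170),(318,156),(317,176),(197,144),(268,150),(410,175),(253,129),(288,131),(249,167),(284,170)],[144]*4+[144,167,167,150.5,148,175]+[150]*4,c)
a=np.radians(YAW);M=np.array([[np.cos(a),np.sin(a)],[-np.sin(a),np.cos(a)]])
for n,p in zip(N,P):
    q=M@(p[:2]-C); print(n,p.round(1),q.round(1),np.hypot(*q).round(1),np.degrees(np.arctan2(q[1],q[0])).round(1))
print(P[:4].mean(0)); print(proj([[557.5,-4.8,235]],c))
E
```

```text
dL [523.9  -9.3 144. ] [  4.9 -76. ] 76.2 -86.3
dR [542.4 137.8 144. ] [-14.6  71. ] 72.4 101.6
dT [464.3  68.5 144. ] [-72.5 -15.9] 74.2 -167.6
dB [612.6  59.3 144. ] [73.2 12.8] 74.3 9.9
slot [549.3 129.3 144. ] [-5.7 64.4] 64.7 95.1
lug1 [518.7   0.7 167. ] [ -2.7 -67.7] 67.8 -92.3
lug2 [533.   -1.8 167. ] [ 11.7 -66.5] 67.5 -80.0
pad [500.7 -88.6 150.5] [   2.5 -158.7] 158.7 -89.1
guide [512.1 -36.8 148. ] [   0.4 -105.6] 105.6 -89.8
stud [538.7  62.9 175. ] [ 0.9 -2.5] 2.7 -70.2
gA [495.1 -45.  150. ] [ -14.  -117.9] 118.8 -96.7
gB [499.8 -19.4 150. ] [-15.9 -91.9] 93.3 -99.8
gC [522.9 -53.  150. ] [  15.  -118.6] 119.5 -82.8
gD [528.6 -26.7 150. ] [ 13.8 -91.7] 92.8 -81.4
[535.80858611  64.08537141 144.        ]
[[317.39752815 244.64019932]]
```

```bash
sed -i 's/C=np.array(\[538.5,65.5\])/C=np.array([538.,64.])/' h.py
python3 -c "from h import *; goto(553.3,-7.9,156,79.7)"
```

```text
t 2.45 pos [557.5  -4.6 235.2] shift [ 3.7 -3.8 79.2] turn [-0.    -0.001  0.05 ] F [ 0.1  0.4 -0.6]
```

```bash
python3 -m crank '[0,3.5,-3.8,10,0,0,0.05, 0,0,0,20,0,0,0, 0,0,0,20,0,0,0, 0,0,0,20,0,0,0, 0,0,0,9,0,0,0]' >/dev/null
python3 -m crank '[0,0,0,0,0,0,0]'
python3 - <<'E'
from h import *
goto(553.3,-7.9,156,79.7)
# arc step in tool frame: rotate world by -d about C, finger centre at (68, off) in pair frame, tool y=-er, x=?
for off in (16,):
  for d in (6,7.5):
    al=0; p0=np.array([68,off]); a=-np.radians(d); p1=np.array([[np.cos(a),-np.sin(a)],[np.sin(a),np.cos(a)]])@p0
    dp=p1-p0; ty=np.array([-1,0,0]); tx=np.cross(ty,[0,0,-1]); print(d,"tx",tx,"shift",dp@tx[:2],dp@ty[:2],"turn z",np.radians(d))
E
```

```text
time_s: 3.05
eef_pos: [553.2, -7.8, 155.6]
eef_rot: [-0.28, -3.127, 0.0]
force: [-0.8, -0.3, 0.8]
opening: 0.1
grip_force: 0.0
t 3.05 pos [553.2  -7.8 155.6] shift [-0.1 -0.1 -0.4] turn [-0.    -0.002  0.001] F [-0.8 -0.3  0.8]
6 tx [ 0 -1  0] shift 7.195585176308063 -1.299944297325041 turn z 0.10471975511965978
7.5 tx [ 0 -1  0] shift 9.01266328898254 -1.5066696489399334 turn z 0.1308996938995747
```

```bash
python3 -m crank '[0,4,0,0,0,0,0, 0,4,0,0,0,0,0, 0,3,0,0,0,0,0, 0,2,0,0,0,0,0, 0,0,0,0,0,0,0]'
python3 -m crank '[0,6,-1.13,0,0,0,0.0873, 0,6,-1.13,0,0,0,0.0873, 0,6,-1.13,0,0,0,0.0873, 0,6,-1.13,0,0,0,0.0873, 0,0,0,0,0,0,0]'
python3 - <<'E'
from h import *
s=manip.sense(); R=R_.from_rotvec(s["eef_rot"]).as_matrix(); print(R[:,1],np.degrees(np.arctan2(R[1,1],R[0,1]))); d=s["eef_pos"][:2]-C; print(-d@R[:2,1], -d@R[:2,0])
E
```

```text
time_s: 3.55
eef_pos: [540.9, -5.7, 156.9]
eef_rot: [0.278, 3.128, 0.0]
force: [0.4, 0.7, 0.4]
opening: 0.6
grip_force: 0.3
time_s: 4.05
eef_pos: [516.5, -2.6, 156.6]
eef_rot: [-0.819, -3.033, -0.0]
force: [0.0, 0.5, 0.3]
opening: 0.4
grip_force: 0.0
[5.03253037e-01 8.64139092e-01 1.01609071e-04] 59.78454627202879
68.36747320096258 14.879752700674503
```

```bash
python3 - <<'E'
from h import *
im=manip.grab_frame("wrist"); cv2.imwrite("pics/w2.png",cv2.resize(im[60:300,200:520,::-1],None,fx=2,fy=2))
E
```

```text
(no output)
```

View pics/w2.png

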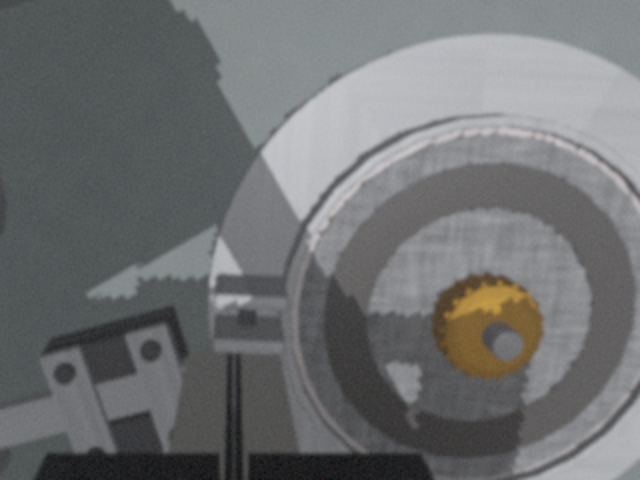

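The fingertips press the near lug's outer face, and the pair of lugs is aligned with the tool and turning with it. I'll continue the arc.

```bash
for i in 1; do python3 -m crank '[0,6,-1.13,0,0,0,0.0873, 0,6,-1.13,0,0,0,0.0873, 0,6,-1.13,0,0,0,0.0873, 0,6,-1.13,0,0,0,0.0873, 0,6,-1.13,0,0,0,0.0873]'
python3 -m crank '[0,6,-1.13,0,0,0,0.0873, 0,6,-1.13,0,0,0,0.0873, 0,6,-1.13,0,0,0,0.0873, 0,6,-1.13,0,0,0,0.0873, 0,6,-1.13,0,0,0,0.0873]'
done; cat > chk.py <<'E'
from h import *
s=manip.sense(); R=R_.from_rotvec(s["eef_rot"]).as_matrix(); d=s["eef_pos"][:2]-C
y=np.degrees(np.arctan2(R[1,1],R[0,1])); print("t",s["time_s"],"yaw",y.round(1),"pair tester ang",((y+180-YAW+360)%360-360).round(1),"r",(-d@R[:2,1]).round(1),"off",(-d@R[:2,0]).round(1),"z",s["eef_pos"][2].round(1),s["joints"].round(2),s["force"].round(1))
E
python3 chk.py
```

```text
time_s: 4.6
eef_pos: [490.6, 12.1, 156.5]
eef_rot: [1.455, 2.784, 0.0]
force: [2.5, -1.7, -0.6]
opening: 0.7
grip_force: 1.1
time_s: 5.1
eef_pos: [473.0, 36.8, 156.5]
eef_rot: [2.023, 2.403, -0.0]
force: [2.6, -1.9, 0.4]
opening: 0.2
grip_force: 1.1
t 5.1 yaw 9.8 pair tester ang -155.5 r 68.7 off 15.8 z 156.5 [ 0.    0.18  1.79 -0.    1.17 -0.17] [ 2.6 -1.9  0.4]
```

```bash
python3 -m crank '[0,6,-1.13,0,0,0,0.0873, 0,6,-1.13,0,0,0,0.0873, 0,6,-1.13,0,0,0,0.0873, 0,6,-1.13,0,0,0,0.0873, 0,6,-1.13,0,0,0,0.0873]' >/dev/null
python3 -m crank '[0,6,-1.13,0,0,0,0.0873, 0,6,-1.13,0,0,0,0.0873, 0,6,-1.13,0,0,0,0.0873, 0,6,-1.13,0,0,0,0.0873, 0,6,-1.13,0,0,0,0.0873]' >/dev/null
python3 chk.py
python3 -m crank '[0,6,-1.13,0,0,0,0.0873, 0,6,-1.13,0,0,0,0.0873, 0,6,-1.13,0,0,0,0.0873, 0,6,-1.13,0,0,0,0.0873, 0,6,-1.13,0,0,0,0.0873]' >/dev/null
python3 -m crank '[0,6,-1.13,0,0,0,0.0873, 0,6,-1.13,0,0,0,0.0873, 0,6,-1.13,0,0,0,0.0873, 0,6,-1.13,0,0,0,0.0873, 0,0,0,0,0,0,0]' >/dev/null
python3 chk.py; python3 - <<'E'
from h import *
import pickle
pickle.dump(manip.get_calibration("wrist"),open("w3.pkl","wb"))
im=manip.grab_frame("wrist"); cv2.imwrite("pics/w3.png",im[:,:,::-1])
E
```

```text
t 6.1 yaw -40.2 pair tester ang -205.5 r 68.7 off 16.3 z 156.4 [ 0.12  0.2   1.76 -0.    1.18  0.83] [-0.4 -2.8  0.4]
t 7.1 yaw -85.1 pair tester ang -250.4 r 68.5 off 16.3 z 156.2 [0.18 0.31 1.63 0.   1.2  1.67] [0.2 0.  0.4]
```

View pics/w3.png

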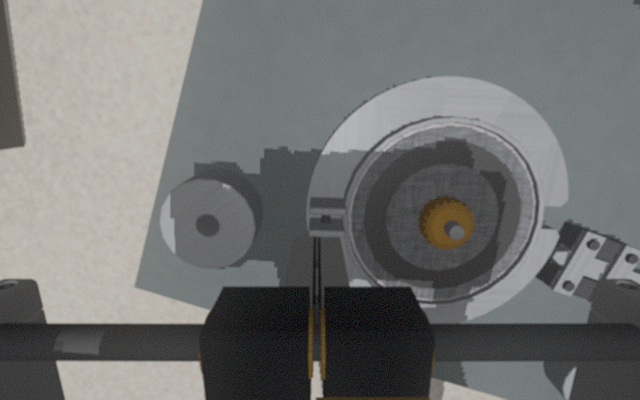

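The lugs are at (326,217), the guide screws at (594,245) and (631,258), and the slot's edge shows at about (566,206). That fits about 20° still to go. I'll advance 19° gently.

```bash
python3 -m crank '[0,6,-1.13,0,0,0,0.0873, 0,6,-1.13,0,0,0,0.0873, 0,6,-1.13,0,0,0,0.0873, 0,4.8,-1.0,0,0,0,0.07, 0,0,0,0,0,0,0]' >/dev/null
python3 chk.py; python3 - <<'E'
from h import *
import pickle
c=manip.get_calibration("wrist"); pickle.dump(c,open("w4.pkl","wb"))
im=manip.grab_frame("wrist"); cv2.imwrite("pics/w4.png",cv2.resize(im[90:330,290:610,::-1],None,fx=2.5,fy=2.5,interpolation=cv2.INTER_CUBIC))
E
```

```text
t 7.65 yaw -104.1 pair tester ang -269.4 r 68.1 off 16.6 z 156.2 [0.18 0.36 1.57 0.   1.22 1.99] [-0.3  0.7  0.1]
```

View pics/w4.png

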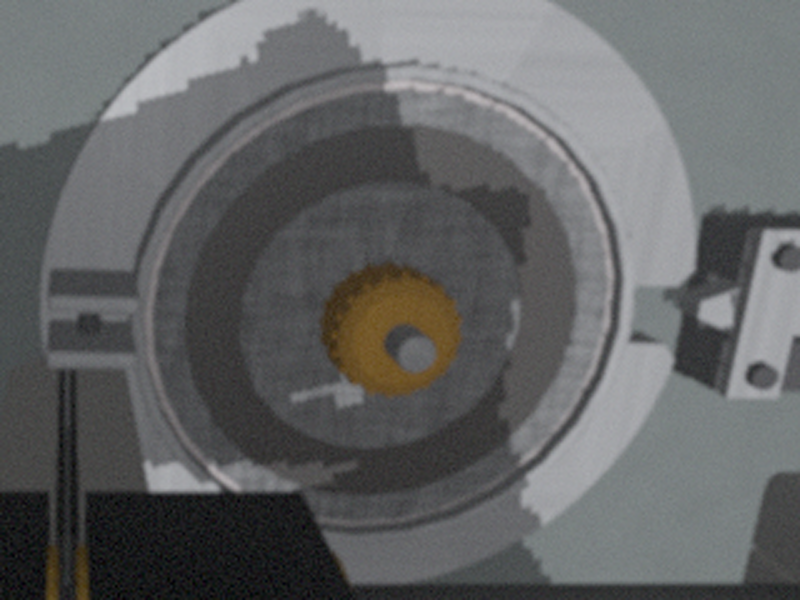

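The slot's edges are at about y=286 and y=339 near x=650 in the crop, and the bar's nose tip is at about (668,296). I'll work out the offset.

```bash
python3 - <<'E'
from h import *
import pickle; c=pickle.load(open("w4.pkl","rb"))
f=lambda x,y:(290+x/2.5-.3,90+y/2.5-.3)
N="slotU slotL nose scrU scrL lugU lugL edgeL edgeR".split()
P=on_z("w",[f(648,287),f(648,338),f(668,296),f(789,257),f(763,375),f(93,282),f(90,357),f(42,290),f(697,235)],[144,144,142,151,151,167,167,144,144],c)
a=np.radians(YAW);M=np.array([[np.cos(a),np.sin(a)],[-np.sin(a),np.cos(a)]])
for n,p in zip(N,P):
    q=M@(p[:2]-C); print(n,p.round(1),q.round(1),np.hypot(*q).round(1),np.degrees(np.arctan2(q[1],q[0])).round(1))
E
```

```text
slotU [528.1  -0.6 144. ] [  6.8 -65. ] 65.4 -84.0
slotL [5.155e+02 3.000e-01 1.440e+02] [ -5.5 -67.3] 67.6 -94.7
nose [523.8  -6.2 142. ] [  4.1 -71.5] 71.6 -86.7
scrU [530.6 -26.9 151. ] [ 15.9 -89.8] 91.2 -80.0
scrL [503.8 -20.3 151. ] [-11.7 -90.3] 91.0 -97.4
lugU [566.6 121.4 167. ] [13.2 62.7] 64.1 78.2
lugL [551.2 125.7 167. ] [-2.9 63.1] 63.1 92.6
edgeL [561.1 134.  144. ] [ 4.6 73.6] 73.7 86.4
edgeR [537.7 -12.3 144. ] [ 19.1 -73.8] 76.3 -75.5
```

The slot is within about 2 mm of the bar's line, well inside the nose's catch range. I'll back off, lift and go to the pad.

```bash
python3 -m crank '[0,-3,0,0,0,0,0, 0,-5,0,0,0,0,0, 0,0,0,-20,0,0,0, 0,0,0,-25,0,0,0, 0,0,0,-15,0,0,0]'
python3 - <<'E'
from h import *
a=np.radians(YAW); p=C+np.array([[np.cos(a),-np.sin(a)],[np.sin(a),np.cos(a)]])@np.array([1.5,-180]); print(p)
goto(*p,215,-90+YAW)
E
```

```text
time_s: 8.2
eef_pos: [530.6, 136.3, 218.3]
eef_rot: [-3.117, 0.386, -0.003]
force: [0.0, -0.3, 0.1]
opening: 0.3
grip_force: 0.0
[ 493.7744716  -110.48883242]
t 8.2 pos [530.6 136.3 218.3] shift [ 24.5 248.3   3.2] turn [-0.001 -0.002  0.01 ] F [ 0.  -0.3  0.1]
```

```bash
python3 -m crank '[0,2.5,25,0,0,0,0.01, 0,2.5,25,0,0,0,0, 0,2.5,25,0,0,0,0, 0,2.5,25,0,0,0,0, 0,2.5,25,0,0,0,0]' >/dev/null
python3 -m crank '[0,2.5,25,0,0,0,0, 0,2.5,25,0,0,0,0, 0,2.5,25,0,0,0,0, 0,2.5,25,0,0,0,0, 0,1,23,0,0,0,0]' >/dev/null
python3 -m crank '[0,0,0,0,0,0,0]' >/dev/null
python3 - <<'E'
from h import *
goto(493.8,-110.5,142,-90+YAW)
im=manip.grab_frame("wrist"); cv2.imwrite("pics/w5.png",im[:,:,::-1])
E
```

```text
t 9.3 pos [ 489.6 -111.3  216.6] shift [ 3.8 -1.8 74.6] turn [ 0.    -0.    -0.002] F [ 0.2  0.3 -0.7]
```

View pics/w5.png

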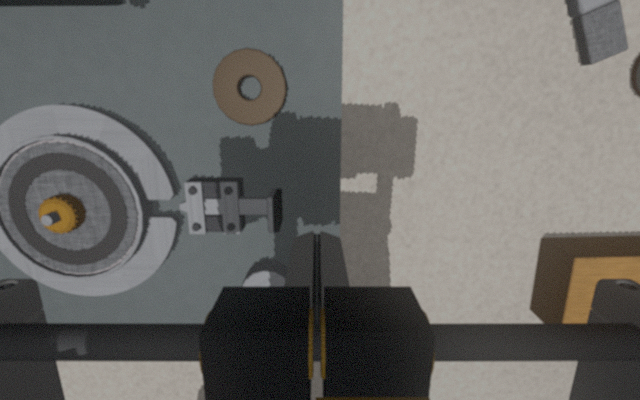

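The slot is squarely in front of the bar's nose at (178,208). The pad's face is at about (281,210), with free deck beyond it, and the fingertips are at (317,237).

```bash
python3 - <<'E'
from h import *
P=on_z("wrist",[(282,193),(280,229),(170,200),(170,218),(200,207),(228,207)],[164,164,144,144,150,150])
a=np.radians(YAW);M=np.array([[np.cos(a),np.sin(a)],[-np.sin(a),np.cos(a)]])
for p in P: print(p.round(1),(M@(p[:2]-C)).round(1))
E
python3 -m crank '[0,3.8,0,10,0,0,0, 0,0,0,20,0,0,0, 0,0,0,20,0,0,0, 0,0,0,17,0,0,0, 0,0,0,7,0,0,0]'
```

```text
[514.4 -92.4 164. ] [  16.9 -157.3]
[489.7 -83.7 164. ] [  -9.3 -155.1]
[526.3  -6.5 144. ] [  6.6 -71.1]
[513.   -1.3 144. ] [ -7.6 -69.5]
[516.6 -28.9 150. ] [  2.9 -95.3]
[511.3 -48.8 150. ] [   2.8 -115.9]
time_s: 9.85
eef_pos: [493.5, -109.4, 140.3]
eef_rot: [-3.115, 0.402, 0.004]
force: [0.6, -0.4, 0.0]
opening: 0.6
grip_force: 0.0
```

```bash
python3 -m crank '[0,0,-4,0,0,0,0, 0,0,-4,0,0,0,0, 0,0,-3,0,0,0,0, 0,0,-3,0,0,0,0, 0,0,-3,0,0,0,0]'
python3 -m crank '[0,0,-3,0,0,0,0, 0,0,-3,0,0,0,0, 0,0,-3,0,0,0,0]'
python3 -m crank '[0,0,-2,0,0,0,0, 0,0,-2,0,0,0,0]'
python3 -m crank '[0,0,-1.5,0,0,0,0, 0,0,-1.5,0,0,0,0]'
```

```text
time_s: 10.35
eef_pos: [498.7, -94.2, 143.1]
eef_rot: [3.115, -0.404, 0.002]
force: [-0.6, -3.3, 2.1]
opening: 0.6
grip_force: 1.6
time_s: 10.65
eef_pos: [500.8, -85.4, 142.6]
eef_rot: [3.115, -0.404, 0.0]
force: [-0.6, -2.8, 2.6]
opening: 0.3
grip_force: 1.6
time_s: 10.85
eef_pos: [501.8, -81.5, 142.5]
eef_rot: [3.115, -0.404, 0.0]
force: [-1.1, -4.2, 2.9]
opening: 0.4
grip_force: 2.0
time_s: 11.05
eef_pos: [502.5, -78.7, 142.5]
eef_rot: [3.115, -0.404, 0.0]
force: [-1.6, -3.4, 2.8]
opening: 0.3
grip_force: 2.0
```

```bash
for i in 1; do python3 -m crank '[0,0,-1,0,0,0,0, 0,0,-1,0,0,0,0]'
python3 -m crank '[0,0,-1,0,0,0,0, 0,0,0,0,0,0,0]'; done
```

```text
time_s: 11.25
eef_pos: [502.8, -77.6, 142.5]
eef_rot: [3.114, -0.404, -0.0]
force: [-3.8, -15.5, 4.7]
opening: 0.1
grip_force: 8.0
time_s: 11.45
eef_pos: [502.8, -77.6, 142.5]
eef_rot: [3.112, -0.404, -0.001]
force: [-5.0, -16.8, 4.8]
opening: 0.6
grip_force: 9.0
```

The bar met a firm stop at the expected travel. I'll retract and look.

```bash
python3 -m crank '[0,0,4,0,0,0,0, 0,0,8,0,0,0,0, 0,0,10,0,0,0,0, 0,0,0,-20,0,0,0, 0,0,0,-30,0,0,0]' >/dev/null
python3 -m crank '[0,0,0,-25,0,0,0, 0,0,0,0,0,0,0]'
python3 - <<'E'
from h import *
c=manip.get_calibration("wrist"); im=manip.grab_frame("wrist")
a=np.radians(YAW); M=np.array([[np.cos(a),-np.sin(a)],[np.sin(a),np.cos(a)]])
u=proj([[*(C+M@np.array([2,-y])),z] for y,z in((158,164),(133,164),(65,144))],c); print(u.round(0))
cv2.imwrite("pics/w6.png",cv2.resize(im[80:320,:320,::-1],None,fx=2.5,fy=2.5,interpolation=cv2.INTER_CUBIC)); print((u-[0,80])*2.5)
E
```

```text
time_s: 12.15
eef_pos: [498.6, -97.8, 220.5]
eef_rot: [3.115, -0.404, 0.008]
force: [-0.1, -0.0, 0.2]
opening: 0.6
grip_force: 0.0
[[304. 219.]
 [269. 219.]
 [184. 211.]]
[[760.66970555 348.48293324]
 [672.84222716 348.60658333]
 [460.14767294 328.33658306]]
```

View pics/w6.png

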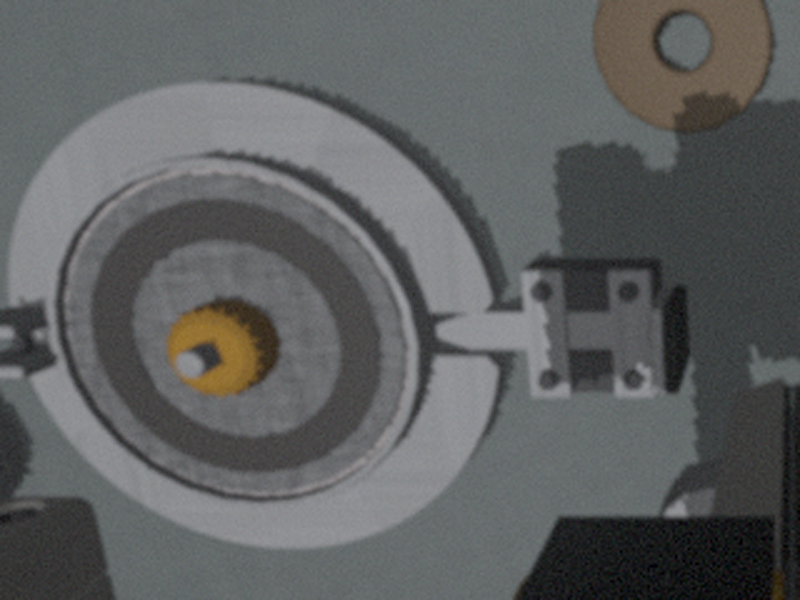

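The bar's nose, from (435,330), sits in the slot, and the pad is close behind the guide at (677,340), where the home position projects at x=673. The fingers are clear, so I'm handing in.

```bash
python3 -c "
from station import manip
print(manip.job_done())"
```

```text
the job is handed in; nothing more can be done
None
```

I turned the turntable until its slot faced the lock bar, then pushed the bar to a firm stop; the last picture showed its nose in the slot. I handed the job in at about 12 s with the fingers clear; no verdict came back.

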